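# Set the batten clamp to a sliding fit

### The arm

A 7-joint arm with a two-finger parallel gripper is mounted at the origin on the work surface. World frame = base frame: x ahead of the robot, y to its left, z up, the work surface at z = 0. Lengths are in mm, angles in degrees, forces in N, time in s.
With the tool pointing down it reaches from about 425 to 925 mm from the base axis. Payload 6.8 kg.
Tool frame: the origin (TCP) lies between the finger pads; the fingertips stand 19 mm ahead of it and the grasp point (between the pads) is the TCP; z points along the fingers, y is the line along which they close (so a half turn about z gives the same grasp; the last joint's range is limited). The gripper opens to 85 mm and grips with 20 to 120 N. Pads are 22 mm wide; open, the fingers measure 114 mm over their backs; the gripper's body (76 mm by 85 mm) begins 54 mm behind the grasp point. The pads swing forward as they close: fully open they stand 13 mm farther back than shut.
Start: joints at [-82.34, 27.33, 1.283, 89.118, -0.659, 63.558, -4.761], TCP at [161.624, 655.381, 250.308] pointing down, gripper open.
Joint ranges: [-169.35, 169.35], [-19.33, 120.38], [-80.79, 83.38], [13.8, 139.57], [-78.32, 258.32], [9.67, 109.79], [-169.56, 169.56]. Speed limits (degrees/s): [136.94, 136.94, 180, 180, 180, 180, 180].

### API

Orientations are given as [roll, pitch, yaw] about the fixed x, y, z axes, in that order (R = Rz(yaw) Ry(pitch) Rx(roll)).
In Python, from bench import read_state, viewer, order, masks_of gives the robot as it stands.
- The arm moves only by the tool step_arm, never from a script. Its argument "targets" is a list of rows, each an object of numbers: "x", "y", "z": the shift along the tool's x, y, z normalised to -1 to 1, where 1 is 0.25 m; "rx", "ry", "rz": the turn, a rotation vector about the tool's x, y, z normalised to -1 to 1, where 1 is 90 degrees; "claw": the opening, from -1 (shut) to 1 (fully open). A call has 1 to 20 rows; each row shifts and turns the commanded pose from where the row before left it, along the tool's axes as they then stand; what a row does not reach is not made up. A row lasts 1/12 s, in which the tool goes at most 41.7 mm and 7.16 degrees, less where a joint would pass 70% of its speed; a pose out of reach is approached as far as the arm can. A call with a number of a shift or a turn outside -1 to 1 is refused whole. A call with a gripper value outside its range is refused whole. The fingers move at their own pace and stop on an object; "grip_force" is the grip in N (left out, the last holds). Time passes only in rows, so rows that do not move let the fingers close. It gives the time, the measured TCP pose, the force, the opening and the grip force at its end, in the units of the state.
- read_state(): the state, without advancing time (a new reading comes with each control period).
- viewer.grab_frame(name): name is "scene" or "side" or "wrist"; returns a dict with "frame" (384x512x3 uint8, red, green, blue), "z_map" (384x512 float32, mm along the optical axis (not along the pixel's ray), 0 where there is no reading), "intrinsics" (3x3 intrinsics, pixels), "R" (3x3) and "t" (3): a world point X has camera coordinates R X + t; the wrist camera has in their place "tool_from_camera" (4x4, takes a point from camera to tool coordinates, whose origin is the TCP and whose axes are the flange's). Camera axes: x right, y down, z forward; pixel columns grow to the right and rows downward; lengths in mm; the calibration is good to about 2 mm. A picture is of the moment at which its call begins: read the wrist's pose just before it.
- order.hand_in(): hands the job in; it is judged then, once.
Trained networks look in the newest picture that a camera, given by its name, has taken for a name from the list of things; names that differ only in an ending like _2 or _b are one class to them, and where a whole thing is asked for, a point or a joint stands for the part that bears it (a point fixed in the world has none). Each returns a list of dicts, best first, with "conf" (0 to 1); they miss things now and then, are a little off and sometimes report something else, mostly with a low value. They report only what shows in the picture. A call takes as long as a camera call. They do not tell look-alikes from the thing itself.
- masks_of(query, camera): "mask" (384x512 bool, what is visible of it) and "uv" ([column, row] in pixels, amid what is visible of it).
The state is a dict: "time_s": time; "joint_positions": joint angles; "joint_velocities": joint speeds; "joint_efforts": joint torques, N m; "tcp_pos": TCP position; "eef_rot": TCP orientation; "ft_force": force on the tool from outside, world axes, zero at the start; "moment": the same for the moment, N m; "gripper_width": finger opening in mm; "grip_force": force on a finger pad.
Only numpy, scipy, OpenCV 4.12 (cv2) and the standard library are available. Lean on these libraries where they do the work, as an engineer would, in place of code of your own. Each camera call takes 0.05 s, during which the arm holds its last target. There are 200 camera calls.

### The job

First push the salmon-pink batten along its channel, under the bridge of the red-nut clamp, until it is fully home against the end stop. Then screw the red knurled nut clockwise until it bottoms out, and back it off a quarter turn so the batten keeps a sliding fit. Finish still gripping the nut at that setting, with the batten still home; do not turn the blue nut or disturb anything else on the table.

Things in the scene. Friction and masses are not known exactly. Their poses are not given: they have to be found in the camera images.
- red_clamp: Fixed clamp with the red nut; place, side and yaw differ each time. Plywood base 240 (x) x 100 (y) x 12 mm; origin at the centre of its underside, on the table; x runs along the channel towards the end stop, z up. Channel rails: inner faces at y = -17 and +17 mm, x = -60 to 100 mm, tops 20 mm above the table.
- red_stop (a point): Middle of the near face of the red clamp's aluminium end stop, at x = 100 mm, y = 0, z = 40 mm in the clamp's frame; the stop is 50 mm wide and 46 mm high. Axes as the clamp's.
- red_bridge (a point): Centre of the top of the steel bridge across the red clamp's channel, at x = 60, y = 0, z = 57 mm in the clamp's frame, on the nut's vertical axis. The bridge is 30 (x) x 84 mm (y), its underside 49 mm above the table. Axes as the clamp's.
- strip_mid (a point): Centre of the loose salmon-pink batten, 150 (x) x 30 (y) x 28 mm (z), 56 to 104 g, lying in the red clamp's channel on the 12 mm base (top at 40 mm); axes as the clamp's. Starts 30 to 60 mm short of the stop, towards the clamp's -x. Home, its centre is at x = 25 mm and its rear end at x = -50 mm in the clamp's frame. It slides easily.
- red_nut: Red round knurled nut, 40 mm diameter (42 over the knurls), 30 mm high, on a right-hand screw; origin at the centre of its underside, z up. White radial line on its top points along its own -x. Turned clockwise from above it sinks, 6 mm a turn, until it bottoms on the brass collar (24 mm across), its underside 63 mm above the table; up to 3.8 mm higher before.
- red_nut_mid (a point): Centre of the red nut, 15 mm above its underside: 78 mm above the table when bottomed, up to 82 mm before. Room for fingers all round it down to the bridge's top (57 mm).
- red_turn (a joint): Turn of the red nut, rad: grows as it is turned clockwise seen from above (tightened). Hard stop (bottomed out) at 4.00; starts between 0.2 and 1.4, so several grasps may be needed. Turning friction about 0.06 Nm; it stays where it is left. A quarter turn back from the stop is 2.43.
- blue_clamp: Same clamp with a blue nut and a fixed grey batten, in a different place and yaw each time; origin and axes as for the red clamp. Leave alone.
- blue_nut_mark (a point): Outer end of the white index line on top of the blue nut, 18 mm from its axis, 93 to 97 mm above the table. The blue nut must not be turned.
- drill: cordless drill, blue and black, standing on its battery, about 125 x 75 mm, 200 high (mm); loose bystander, leave in place. Origin: centre of its underside.
- bottle: amber bottle, 60 across, 190 high (mm); loose bystander, leave in place. Origin: centre of its underside.
- screwdriver: red-handled screwdriver lying flat, 26 thick, 200 long (mm); loose bystander, leave in place. Origin: centre of its underside (middle of its length).
- tape: roll of yellow tape lying flat, 84 across, 19 high (mm); loose bystander, leave in place. Origin: centre of its underside.
- bolt_cup: white plastic cup, 80 across, 70 high (mm); loose bystander, leave in place. Origin: centre of its underside.
- gauge_block: aluminium block 100 x 40 x 20 lying flat (mm); loose bystander, leave in place. Origin: centre of its underside.
- marker: black marker pen lying flat, 16 thick, 120 long (mm); loose bystander, leave in place. Origin: centre of its underside (middle of its length).
Things that resemble listed ones, but are neither listed nor needed, are in the scene too. What is shaped like the part that bears strip_mid but turquoise is not meant.

How it is judged:
By the outcome, as a careful person would: the job done as asked, in the order asked, and still so for the second after the job is handed in, while the arm keeps its last pose, push and grip.
It also fails if it takes over 64 s, if anything falls off the work surface, if the arm or the gripper's body presses on something with over 40 N, if the wrist force passes 120 N, or if a joint passes its speed limit or range.

## Working session

There is one attempt and no reset: what is moved stays moved. The work goes in short steps, Python scripts to look and compute and a tool call to move; the robot and the scene stay as the last step left them, time stands still between calls to the robot, and variables do not carry over. Pictures are saved under pics/ and viewed, at most 10 in all, crops included, and the job is handed in when it is done.

Besides the shell and the picture viewer there is one more tool, called after ">>>" as name(argument=value, ...), one argument or row to a line, values as JSON. step_arm: Moves the arm, as the interface text tells. Its arguments: {"type":"object","properties":{"targets":{"type":"array","items":{"type":"object","properties":{"x":{"type":"number","minimum":-1,"maximum":1},"y":{"type":"number","minimum":-1,"maximum":1},"z":{"type":"number","minimum":-1,"maximum":1},"rx":{"type":"number","minimum":-1,"maximum":1},"ry":{"type":"number","minimum":-1,"maximum":1},"rz":{"type":"number","minimum":-1,"maximum":1},"claw":{"type":"number"}}}},"grip_force":{"type":"number"}},"required":["targets"]}

```bash
mkdir -p pics; ls; cat > h.py <<'E'
import numpy as np, cv2
from bench import read_state, viewer, order, masks_of
def cloud(f):
    z=f["z_map"].astype(float);K=np.array(f["intrinsics"]);v,u=np.mgrid[:384,:512]
    P=np.stack([(u-K[0,2])/K[0,0]*z,(v-K[1,2])/K[1,1]*z,z],-1)
    W=(P-np.array(f["t"]))@np.array(f["R"])
    W[z<=0]=np.nan
    return W
def proj(f,X):
    c=np.array(f["R"])@np.array(X,float)+np.array(f["t"]);p=np.array(f["intrinsics"])@c;return p[:2]/p[2]
def save(f,n): cv2.imwrite("pics/"+n,f["frame"][:,:,::-1])
E
python3 - <<'E'
from h import *
s=read_state();print(s)
for c in("scene","side"):
    f=viewer.grab_frame(c);save(f,c+"0.png");W=cloud(f)
    print(c,f["R"],f["t"])
    for q in("red_clamp","red_nut","strip_mid","blue_clamp"):
        for m in masks_of(q,c)[:4]:
            w=W[m["mask"]];print(c,q,round(m["conf"],2),np.round(m["uv"]),m["mask"].sum(),np.round(np.nanmedian(w,0)))
E
```

```text
pics
{'time_s': 0.0, 'joint_positions': array([-82.33970734,  27.37668797,   1.27946194,  89.17668988,
        -0.65859715,  63.5578461 ,  -4.76007465]), 'joint_velocities': array([ 0.00772095,  0.04067788, -0.01628275, -0.03041383, -0.02583226,
        0.02255717, -0.04711492]), 'joint_efforts': array([ 1.40941615e-03, -5.96470821e+01,  1.60854835e+00, -2.81193709e+01,
        1.24907697e-02,  9.51857219e-03,  3.09820777e-06]), 'tcp_pos': array([161.50399715, 654.8335926 , 249.32701604]), 'eef_rot': array([-1.79896406e+02,  7.76837808e-03,  1.66149087e+02]), 'ft_force': array([ 0.56970113,  0.25000491, -0.37848551]), 'moment': array([-0.03089915, -0.02056614,  0.0181911 ]), 'grip_force': 0.0, 'gripper_width': 85.53928474858911}
scene [[ 0.2310391   0.97283298  0.01472875]
 [ 0.79349033 -0.17964342 -0.58146482]
 [-0.56302223  0.14602823 -0.81343822]] [-159.74191932 -354.31718842 1491.82330743]
scene red_clamp 0.55 [186. 246.] 1942 [ 642. -186.   14.]
scene red_nut 0.78 [180. 244.] 206 [ 647. -194.   95.]
scene red_nut 0.41 [372. 158.] 147 [403. 499.  13.]
scene strip_mid 0.77 [224. 174.] 501 [371. -30.  27.]
scene strip_mid 0.75 [190. 225.] 426 [ 548. -163.   39.]
scene blue_clamp 0.8 [287. 222.] 2100 [625. 128.  15.]
side [[ 0.9871628  -0.15952771 -0.00777979]
 [-0.08702336 -0.49638134 -0.86373173]
 [ 0.1339274   0.85332085 -0.50389183]] [-514.44465555  131.01576821 1251.81576883]
side red_clamp 0.86 [270. 264.] 831 [ 535. -198.   15.]
side red_nut 0.71 [311. 243.] 249 [ 639. -211.   93.]
side strip_mid 0.97 [271. 256.] 689 [ 545. -175.   40.]
side strip_mid 0.2 [267. 264.] 894 [ 534. -198.   15.]
side blue_clamp 0.7 [266. 198.] 1703 [599. 117.  20.]
```

```bash
python3 - <<'E'
from h import *
f=viewer.grab_frame("scene")
im=f["frame"][80:340,90:430,::-1];cv2.imwrite("pics/s1.png",cv2.resize(im,None,fx=2.3,fy=2.3,interpolation=cv2.INTER_CUBIC))
W=cloud(f)
ms=masks_of("strip_mid","scene")
for m in ms:
    print(m["conf"],m["uv"],f["frame"][m["mask"]].mean(0))
    w=W[m["mask"]];w=w[np.abs(w[:,2]-40)<4]
    if len(w)>20: print(cv2.minAreaRect(w[:,:2].astype(np.float32)),w.mean(0))
f=viewer.grab_frame("side")
im=f["frame"][110:340,130:460,::-1];cv2.imwrite("pics/s2.png",cv2.resize(im,None,fx=2.4,fy=2.4,interpolation=cv2.INTER_CUBIC))
E
```

```text
0.84 [192.1, 224.6] [214.63981043 124.09952607 112.7535545 ]
((550.1387329101562, -167.36871337890625), (31.04769515991211, 135.19296264648438), 72.31422424316406) [ 545.95124348 -164.9286982    39.904888  ]
0.58 [223.5, 172.7] [ 21.59275053 148.09168443 144.6119403 ]
0.52 [179.4, 240.2] [195.03517588  44.10050251  38.21105528]
0.41 [188.1, 245.4] [173.78405316 141.2021832  110.13526341]
((599.569580078125, -172.49847412109375), (81.27436828613281, 199.80535888671875), 62.80205154418945) [ 618.69676753 -191.52513457   40.29321185]
```

View pics/s1.png

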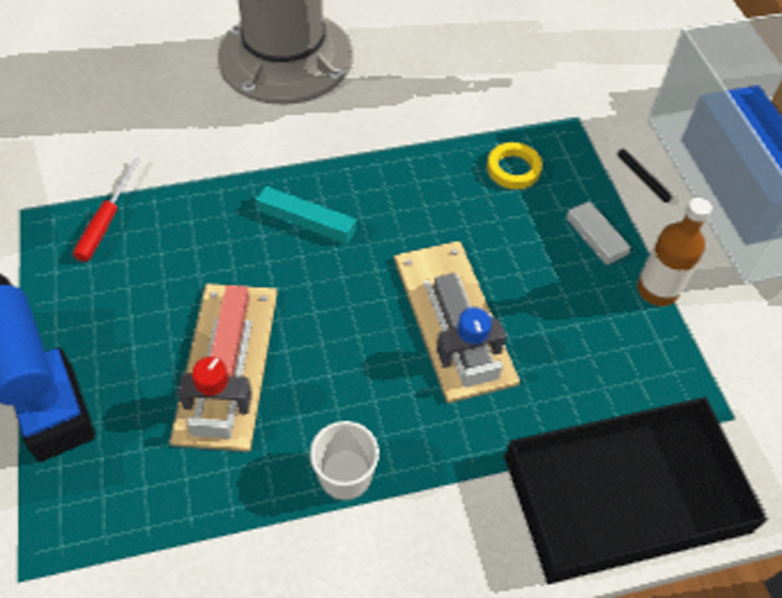

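View pics/s2.png

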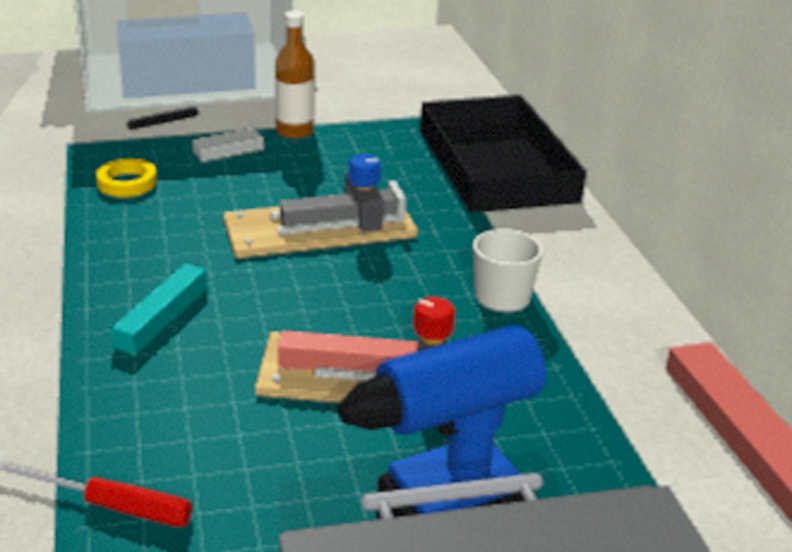

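The scene view shows the red clamp left of centre (crop 225,365), its stop towards the bottom and the nut at (210,373). The salmon batten sticks out towards the robot. The drill stands close on the clamp's -y side and the cup is on the +y/+x side. Turquoise and large salmon decoys lie elsewhere.

```bash
cat >> h.py <<'E'
def hsv(f): return cv2.cvtColor(f["frame"],cv2.COLOR_RGB2HSV).astype(int)
E
python3 - <<'E'
from h import *
from scipy.optimize import least_squares
for c in("scene","side"):
    f=viewer.grab_frame(c);W=cloud(f);H=hsv(f);z=W[...,2]
    near=(np.hypot(W[...,0]-600,W[...,1]+185)<170)
    sal=near&(((H[...,0]<10)|(H[...,0]>172)))&(H[...,1]>90)&(H[...,1]<160)&(abs(z-40)<3)&(W[...,0]<605)
    w=W[sal][:,:2];r=cv2.minAreaRect(w.astype(np.float32));print(c,"salmon",sal.sum(),r)
    vx,vy,x0,y0=cv2.fitLine(w.astype(np.float32),cv2.DIST_L2,0,.01,.01).ravel();print("  dir",np.degrees(np.arctan2(vy,vx)),x0,y0)
    red=near&((H[...,0]<8)|(H[...,0]>174))&(H[...,1]>175)&(z>60)
    w=W[red];print("  red z",np.nanpercentile(w[:,2],[2,50,90,98]))
    t=w[w[:,2]>np.nanpercentile(w[:,2],90)-2.5];print("  top",len(t),t.mean(0),cv2.minEnclosingCircle(t[:,:2].astype(np.float32)))
    wood=near&(abs(z-12)<3)&(H[...,0]>10)&(H[...,0]<28)&(H[...,1]>60)
    print("  wood",wood.sum(),cv2.minAreaRect(W[wood][:,:2].astype(np.float32)))
    m=near&(abs(z-60)<5);print("  z55-65",m.sum(), np.nanmedian(W[m],0))
    for q in("drill","bolt_cup"):
        for m in masks_of(q,c)[:1]:
            w=W[m["mask"]];print("  ",q,m["conf"],np.nanpercentile(w,[2,50,98],axis=0).round())
E
```

```text
scene salmon 289 ((544.3607177734375, -165.5401153564453), (30.27344512939453, 122.93119812011719), 72.6744613647461)
  dir -16.393118 545.31494 -165.27777
  red z [72.21873576 95.41060605 97.85813576 99.55764328]
  top 94 [ 642.33454497 -196.52879071   96.95653666] ((641.1861572265625, -195.4571990966797), 19.564895629882812)
  wood 968 ((584.28955078125, -178.03126525878906), (100.06690216064453, 239.14837646484375), 72.45669555664062)
  z55-65 149 [ 644.25431751 -182.91870924   57.37397963]
   drill 0.59 [[ 513. -435.    8.]
 [ 630. -392.  178.]
 [ 667. -358.  202.]]
   bolt_cup 0.65 [[ 515. -435.    4.]
 [ 630. -392.  177.]
 [ 667. -357.  202.]]
side salmon 325 ((547.0697021484375, -170.06179809570312), (32.729915618896484, 124.17123413085938), 73.12276458740234)
  dir -18.25433 545.5991 -171.62854
  red z [71.74263103 92.28948006 98.47255846 99.93676823]
  top 85 [ 641.64670828 -203.53386353   97.93670757] ((641.2396240234375, -201.4753875732422), 18.59257698059082)
  wood 370 ((493.90789794921875, -175.09173583984375), (80.64501953125, 133.31597900390625), 34.79126739501953)
  z55-65 40 [ 632.23743672 -209.62440209   59.3014628 ]
   drill 0.75 [[ 505. -445.   54.]
 [ 593. -421.  177.]
 [ 661. -382.  203.]]
   bolt_cup 0.74 [[733. -97.   3.]
 [767. -77.  49.]
 [806. -19.  72.]]
```

>>> step_arm(
  targets=[
    {"x": -0.125, "y": -0.0975, "z": -0.003, "claw": 1},
    {"x": -0.125, "y": -0.0975, "z": -0.003},
    {"x": -0.125, "y": -0.0975, "z": -0.003},
    {"x": -0.125, "y": -0.0975, "z": -0.003},
    {"x": -0.125, "y": -0.0975, "z": -0.003},
    {"x": -0.125, "y": -0.0975, "z": -0.003},
    {"x": -0.125, "y": -0.0975, "z": -0.003},
    {"x": -0.125, "y": -0.0975, "z": -0.003},
    {"x": -0.125, "y": -0.0975, "z": -0.003},
    {"x": -0.125, "y": -0.0975, "z": -0.003},
    {"x": -0.125, "y": -0.0975, "z": -0.003},
    {"x": -0.125, "y": -0.0975, "z": -0.003},
    {"x": -0.125, "y": -0.0975, "z": -0.003},
    {"rz": 0.04},
  ],
)

```text
validation failed for argument at $.ta...
```

```bash
cat >> h.py <<'E'
from scipy.spatial.transform import Rotation as Ro
def to_tool(target):
    s=read_state();R=Ro.from_euler("xyz",s["eef_rot"],degrees=True).as_matrix()
    d=R.T@(np.array(target)-s["tcp_pos"]);return d.round(1),(d/250).round(4)
def st():
    s=read_state();print(round(s["time_s"],2),s["joint_positions"].round(1),s["tcp_pos"].round(1),s["eef_rot"].round(2),"F",s["ft_force"].round(1),"M",s["moment"].round(2),"w",round(s["gripper_width"],1),s["grip_force"])
E
python3 -c "
from h import *
st();print(to_tool([600,-185,270]))"
```

```text
0.95 [-82.3  27.3   1.3  89.1  -0.7  63.6  -4.8] [161.6 655.4 250.3] [180.    -0.   166.15] F [-0.3 -0.2  0. ] M [ 0.01  0.03 -0.01] w 85.2 0.0
(array([-626.8, -711. ,  -19.7]), array([-2.5074, -2.8439, -0.0787]))
```

>>> step_arm(
  targets=[
    {"x": -0.125, "y": -0.0975, "z": -0.003, "rx": 0, "ry": 0, "rz": 0.04, "claw": 1},
  ],
)

```text
time_s: 1.03
tcp_pos: [178.7, 629.0, 250.5]
eef_rot: [179.9, -0.3, 163.2]
ft_force: [-1.2, 0.8, 0.8]
gripper_width: 85.2
grip_force: 0.0
```

>>> step_arm(
  targets=[
    {"x": -0.125, "y": -0.0975, "z": -0.003, "rx": 0, "ry": 0, "rz": 0, "claw": 1},
    {"x": -0.125, "y": -0.0975, "z": -0.003, "rx": 0, "ry": 0, "rz": 0, "claw": 1},
    {"x": -0.125, "y": -0.0975, "z": -0.003, "rx": 0, "ry": 0, "rz": 0, "claw": 1},
    {"x": -0.125, "y": -0.0975, "z": -0.003, "rx": 0, "ry": 0, "rz": 0, "claw": 1},
    {"x": -0.125, "y": -0.0975, "z": -0.003, "rx": 0, "ry": 0, "rz": 0, "claw": 1},
    {"x": -0.125, "y": -0.0975, "z": -0.003, "rx": 0, "ry": 0, "rz": 0, "claw": 1},
    {"x": -0.125, "y": -0.0975, "z": -0.003, "rx": 0, "ry": 0, "rz": 0, "claw": 1},
    {"x": -0.125, "y": -0.0975, "z": -0.003, "rx": 0, "ry": 0, "rz": 0, "claw": 1},
    {"x": -0.125, "y": -0.0975, "z": -0.003, "rx": 0, "ry": 0, "rz": 0, "claw": 1},
    {"x": -0.125, "y": -0.0975, "z": -0.003, "rx": 0, "ry": 0, "rz": 0, "claw": 1},
    {"x": -0.125, "y": -0.0975, "z": -0.003, "rx": 0, "ry": 0, "rz": 0, "claw": 1},
    {"x": -0.125, "y": -0.0975, "z": -0.003, "rx": 0, "ry": 0, "rz": 0, "claw": 1},
  ],
)

```text
time_s: 2.03
tcp_pos: [457.0, 231.0, 260.5]
eef_rot: [179.9, 0.0, 162.6]
ft_force: [0.9, 0.7, -0.1]
gripper_width: 85.5
grip_force: 0.0
```

```bash
python3 -c "
from h import *
st();print(to_tool([560,-172,280]))"
```

```text
2.03 [-46.6  11.2  14.8 111.3  -3.4  57.8  42.2] [457.  231.  260.5] [1.7995e+02 2.0000e-02 1.6255e+02] F [ 0.9  0.7 -0.1] M [-0.01 -0.06 -0.03] w 85.5 0.0
(array([-219.1, -353.5,  -19.7]), array([-0.8765, -1.4141, -0.0789]))
```

>>> step_arm(
  targets=[
    {"x": -0.08, "y": -0.1285, "z": -0.007, "rx": 0, "ry": 0, "rz": 0, "claw": -1},
    {"x": -0.08, "y": -0.1285, "z": -0.007, "rx": 0, "ry": 0, "rz": 0, "claw": -1},
    {"x": -0.08, "y": -0.1285, "z": -0.007, "rx": 0, "ry": 0, "rz": 0, "claw": -1},
    {"x": -0.08, "y": -0.1285, "z": -0.007, "rx": 0, "ry": 0, "rz": 0, "claw": -1},
    {"x": -0.08, "y": -0.1285, "z": -0.007, "rx": 0, "ry": 0, "rz": 0, "claw": -1},
    {"x": -0.08, "y": -0.1285, "z": -0.007, "rx": 0, "ry": 0, "rz": 0, "claw": -1},
    {"x": -0.08, "y": -0.1285, "z": -0.007, "rx": 0, "ry": 0, "rz": 0, "claw": -1},
    {"x": -0.08, "y": -0.1285, "z": -0.007, "rx": 0, "ry": 0, "rz": 0, "claw": -1},
    {"x": -0.08, "y": -0.1285, "z": -0.007, "rx": 0, "ry": 0, "rz": 0, "claw": -1},
    {"x": -0.08, "y": -0.1285, "z": -0.007, "rx": 0, "ry": 0, "rz": 0, "claw": -1},
    {"x": -0.08, "y": -0.1285, "z": -0.007, "rx": 0, "ry": 0, "rz": 0, "claw": -1},
    {"x": 0, "y": 0, "z": 0, "rx": 0, "ry": 0, "rz": 0, "claw": -1},
  ],
)

```text
time_s: 3.03
tcp_pos: [560.0, -179.4, 280.3]
eef_rot: [-179.8, 0.2, 162.0]
ft_force: [-0.4, -1.3, 0.6]
gripper_width: 0.3
grip_force: 0.0
```

```bash
cat >> h.py <<'E'
def wrist():
    s=read_state();f=viewer.grab_frame("wrist");T=np.array(f["tool_from_camera"])
    A=np.eye(4);A[:3,:3]=Ro.from_euler("xyz",s["eef_rot"],degrees=True).as_matrix();A[:3,3]=s["tcp_pos"]
    M=np.linalg.inv(A@T);f["R"]=M[:3,:3];f["t"]=M[:3,3];return f
E
python3 - <<'E'
from h import *
st();f=wrist();save(f,"w1.png");W=cloud(f);H=hsv(f);z=W[...,2]
near=(np.hypot(W[...,0]-600,W[...,1]+185)<170)
sal=near&(((H[...,0]<10)|(H[...,0]>172)))&(H[...,1]>90)&(H[...,1]<165)&(abs(z-40)<4)
w=W[sal][:,:2];print("salmon",sal.sum(),cv2.minAreaRect(w.astype(np.float32)))
red=near&((H[...,0]<8)|(H[...,0]>174))&(H[...,1]>165)&(z>88)
print("nut",red.sum(),cv2.minEnclosingCircle(W[red][:,:2].astype(np.float32)),np.median(W[red],0))
wood=near&(abs(z-12)<4)&(H[...,0]>10)&(H[...,0]<28)&(H[...,1]>60)
print("wood",wood.sum(),cv2.minAreaRect(W[wood][:,:2].astype(np.float32)))
E
```

```text
3.03 [-11.5  18.8  29.4 101.2 -10.   62.5  93.2] [ 560.  -179.4  280.3] [-179.75    0.21  161.98] F [-0.4 -1.3  0.6] M [-0.04 -0.02 -0.04] w 0.3 0.0
salmon 2389 ((556.2052001953125, -171.34017944335938), (29.88964080810547, 149.0337677001953), 72.66484069824219)
nut 221 ((595.9010009765625, -178.34083557128906), 48.511474609375) [ 623.78841307 -186.97507014   94.68478433]
wood 4943 ((581.0935668945312, -178.55426025390625), (99.55022430419922, 237.9156951904297), 72.50545501708984)
```

View pics/w1.png

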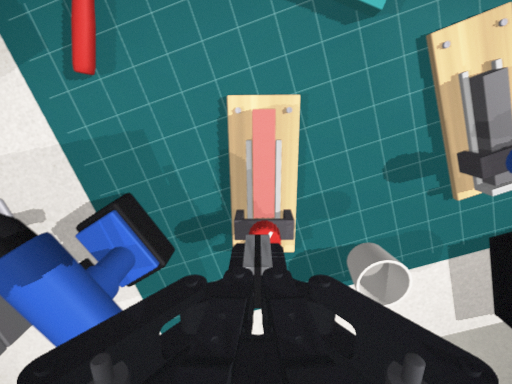

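The wrist view shows the clamp and batten in the middle (batten column ~264, rows 108-218). The drill is to the left and the cup at (380,275), both clear of the channel.

```bash
python3 -c "
from h import *
print(to_tool([457,-139,100]))"
```

```text
(array([109.3,   3.6, 179.6]), array([0.4372, 0.0143, 0.7183]))
```

>>> step_arm(
  targets=[
    {"x": 0.1, "y": 0.003, "z": 0.1, "rx": 0, "ry": 0, "rz": -0.006, "claw": -1},
    {"x": 0.1, "y": 0.003, "z": 0.12, "rx": 0, "ry": 0, "rz": 0, "claw": -1},
    {"x": 0.1, "y": 0.003, "z": 0.12, "rx": 0, "ry": 0, "rz": 0, "claw": -1},
    {"x": 0.1, "y": 0.003, "z": 0.12, "rx": 0, "ry": 0, "rz": 0, "claw": -1},
    {"x": 0.037, "y": 0.002, "z": 0.12, "rx": 0, "ry": 0, "rz": 0, "claw": -1},
    {"x": 0, "y": 0, "z": 0.12, "rx": 0, "ry": 0, "rz": 0, "claw": -1},
    {"x": 0, "y": 0, "z": 0.08, "rx": 0, "ry": 0, "rz": 0, "claw": -1},
    {"x": 0, "y": 0, "z": 0.08, "rx": 0, "ry": 0, "rz": 0, "claw": -1},
    {"x": 0, "y": 0, "z": 0, "rx": 0, "ry": 0, "rz": 0, "claw": -1},
    {"x": 0, "y": 0, "z": 0, "rx": 0, "ry": 0, "rz": 0, "claw": -1},
  ],
)

```text
time_s: 3.92
tcp_pos: [456.0, -134.2, 64.0]
eef_rot: [-180.0, -0.1, 163.1]
ft_force: [-0.1, 0.5, 0.8]
gripper_width: -0.1
grip_force: 0.0
```

```bash
python3 - <<'E'
from h import *
st();print(to_tool([457,-139,43]))
f=wrist();save(f,"w2.png");W=cloud(f);H=hsv(f);z=W[...,2]
f=viewer.grab_frame("scene");cv2.imwrite("pics/s3.png",cv2.resize(f["frame"][160:300,140:260,::-1],None,fx=4,fy=4,interpolation=cv2.INTER_CUBIC))
E
```

```text
3.92 [ -8.6  26.6  21.5 125.2 -18.5  31.2  99.8] [ 456.  -134.2   64. ] [-1.8000e+02 -1.2000e-01  1.6313e+02] F [-0.1  0.5  0.8] M [ 0.04  0.03 -0.  ] w -0.1 0.0
(array([-2.4, -4.3, 21. ]), array([-0.0096, -0.0173,  0.0839]))
```

View pics/s3.png

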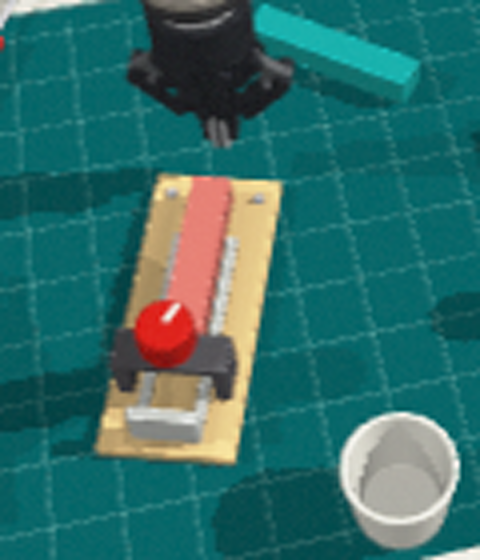

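The fingers are just behind the batten's rear end (crop ~215,135), in line with the channel.

>>> step_arm(
  targets=[
    {"x": 0, "y": -0.017, "z": 0.042, "rx": 0, "ry": 0, "rz": 0.007, "claw": -1},
    {"x": 0, "y": 0, "z": 0.042, "rx": 0, "ry": 0, "rz": 0, "claw": -1},
    {"x": 0, "y": 0, "z": 0, "rx": 0, "ry": 0, "rz": 0, "claw": -1},
    {"x": -0.03, "y": 0, "z": 0, "rx": 0, "ry": 0, "rz": 0, "claw": -1},
    {"x": -0.03, "y": 0, "z": 0, "rx": 0, "ry": 0, "rz": 0, "claw": -1},
    {"x": -0.02, "y": 0, "z": 0, "rx": 0, "ry": 0, "rz": 0, "claw": -1},
    {"x": -0.02, "y": 0, "z": 0, "rx": 0, "ry": 0, "rz": 0, "claw": -1},
    {"x": -0.02, "y": 0, "z": 0, "rx": 0, "ry": 0, "rz": 0, "claw": -1},
    {"x": -0.02, "y": 0, "z": 0, "rx": 0, "ry": 0, "rz": 0, "claw": -1},
    {"x": -0.02, "y": 0, "z": 0, "rx": 0, "ry": 0, "rz": 0, "claw": -1},
    {"x": -0.02, "y": 0, "z": 0, "rx": 0, "ry": 0, "rz": 0, "claw": -1},
    {"x": -0.02, "y": 0, "z": 0, "rx": 0, "ry": 0, "rz": 0, "claw": -1},
    {"x": -0.02, "y": 0, "z": 0, "rx": 0, "ry": 0, "rz": 0, "claw": -1},
    {"x": 0, "y": 0, "z": 0, "rx": 0, "ry": 0, "rz": 0, "claw": -1},
  ],
)

```text
time_s: 5.18
tcp_pos: [509.2, -156.0, 43.4]
eef_rot: [-180.0, 0.1, 162.5]
ft_force: [-0.2, 0.5, 1.1]
gripper_width: -0.0
grip_force: 0.0
```

```bash
python3 - <<'E'
from h import *
st();p=read_state()["tcp_pos"][:2]-[582.5,-178.4];a=np.radians(-17.5);print(p@[np.cos(a),np.sin(a)],p@[-np.sin(a),np.cos(a)])
E
```

```text
5.18 [ -5.5  32.5  20.2 118.2 -20.2  32.4 101.4] [ 509.2 -156.    43.4] [-1.8000e+02  9.0000e-02  1.6246e+02] F [-0.2  0.5  1.1] M [ 0.02 -0.09 -0.01] w -0.0 0.0
-76.66565679606934 -0.730607074354868
```

Expect about 15 mm more; go slowly.

>>> step_arm(
  targets=[
    {"x": -0.016, "y": 0, "z": 0, "rx": 0, "ry": 0, "rz": 0, "claw": -1},
    {"x": -0.016, "y": 0, "z": 0, "rx": 0, "ry": 0, "rz": 0, "claw": -1},
    {"x": -0.012, "y": 0, "z": 0, "rx": 0, "ry": 0, "rz": 0, "claw": -1},
    {"x": -0.008, "y": 0, "z": 0, "rx": 0, "ry": 0, "rz": 0, "claw": -1},
    {"x": 0, "y": 0, "z": 0, "rx": 0, "ry": 0, "rz": 0, "claw": -1},
  ],
)

```text
time_s: 5.6
tcp_pos: [520.7, -159.8, 43.3]
eef_rot: [-180.0, 0.0, 162.5]
ft_force: [-0.2, -0.6, -0.1]
gripper_width: 0.5
grip_force: 0.0
```

>>> step_arm(
  targets=[
    {"x": -0.008, "y": 0, "z": 0, "rx": 0, "ry": 0, "rz": 0, "claw": -1},
    {"x": 0, "y": 0, "z": 0, "rx": 0, "ry": 0, "rz": 0, "claw": -1},
  ],
)

```text
time_s: 5.77
tcp_pos: [522.3, -160.3, 43.3]
eef_rot: [180.0, 0.0, 162.4]
ft_force: [0.4, -0.6, -0.4]
gripper_width: 0.1
grip_force: 0.0
```

>>> step_arm(
  targets=[
    {"x": -0.008, "y": 0, "z": 0, "rx": 0, "ry": 0, "rz": 0, "claw": -1},
    {"x": 0, "y": 0, "z": 0, "rx": 0, "ry": 0, "rz": 0, "claw": -1},
  ],
)

```text
time_s: 5.93
tcp_pos: [524.2, -160.9, 43.3]
eef_rot: [180.0, 0.0, 162.5]
ft_force: [0.1, 0.3, -0.2]
gripper_width: -0.5
grip_force: 0.0
```

>>> step_arm(
  targets=[
    {"x": -0.006, "y": 0, "z": 0, "rx": 0, "ry": 0, "rz": 0, "claw": -1},
    {"x": -0.004, "y": 0, "z": 0, "rx": 0, "ry": 0, "rz": 0, "claw": -1},
    {"x": 0, "y": 0, "z": 0, "rx": 0, "ry": 0, "rz": 0, "claw": -1},
  ],
)

```text
time_s: 6.18
tcp_pos: [525.3, -161.2, 43.1]
eef_rot: [180.0, -0.1, 162.5]
ft_force: [-3.9, 1.5, 2.8]
gripper_width: -0.1
grip_force: 2.3
```

>>> step_arm(
  targets=[
    {"x": -0.006, "y": 0, "z": 0, "rx": 0, "ry": 0, "rz": 0, "claw": -1},
    {"x": 0, "y": 0, "z": 0, "rx": 0, "ry": 0, "rz": 0, "claw": -1},
  ],
)

```text
time_s: 6.35
tcp_pos: [525.4, -161.3, 42.8]
eef_rot: [180.0, -0.3, 162.5]
ft_force: [-7.1, 2.5, 5.0]
gripper_width: -0.1
grip_force: 4.1
```

```bash
python3 - <<'E'
from h import *
st()
f=viewer.grab_frame("scene");cv2.imwrite("pics/s4.png",cv2.resize(f["frame"][180:290,150:240,::-1],None,fx=5,fy=5,interpolation=cv2.INTER_CUBIC))
E
```

```text
6.35 [ -5.1  33.8  20.3 115.6 -20.2  34.2 101.4] [ 525.4 -161.3   42.8] [179.98  -0.3  162.45] F [-7.1  2.5  5. ] M [0.52 1.58 0.03] w -0.1 4.0947409719228745
```

View pics/s4.png

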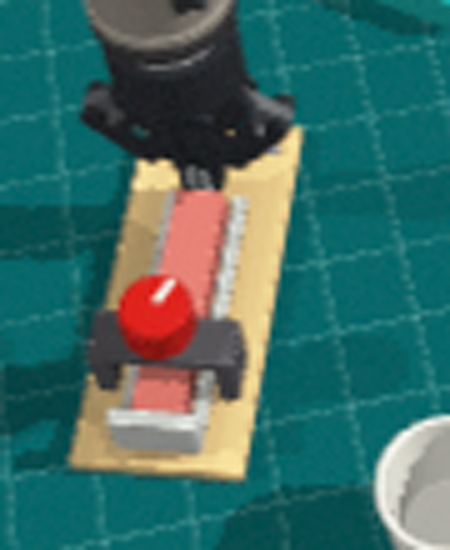

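The picture shows the batten reaching the stop with fingers at its rear end, and the contact force confirms it. Next: retract, rise, and go above the nut.

>>> step_arm(
  targets=[
    {"x": 0.03, "y": 0, "z": 0, "rx": 0, "ry": 0, "rz": 0, "claw": -1},
    {"x": 0.06, "y": 0, "z": 0, "rx": 0, "ry": 0, "rz": 0, "claw": -1},
    {"x": 0.03, "y": 0, "z": -0.08, "rx": 0, "ry": 0, "rz": 0, "claw": -1},
    {"x": 0, "y": 0, "z": -0.14, "rx": 0, "ry": 0, "rz": 0, "claw": -1},
    {"x": 0, "y": 0, "z": -0.14, "rx": 0, "ry": 0, "rz": 0, "claw": -1},
    {"x": 0, "y": 0, "z": -0.14, "rx": 0, "ry": 0, "rz": 0, "claw": 1},
    {"x": 0, "y": 0, "z": -0.12, "rx": 0, "ry": 0, "rz": 0, "claw": 1},
    {"x": -0.12, "y": 0, "z": 0, "rx": 0, "ry": 0, "rz": 0, "claw": 1},
    {"x": -0.12, "y": 0, "z": 0, "rx": 0, "ry": 0, "rz": 0, "claw": 1},
    {"x": 0, "y": 0, "z": 0, "rx": 0, "ry": 0, "rz": 0, "claw": 1},
    {"x": 0, "y": 0, "z": 0, "rx": 0, "ry": 0, "rz": 0, "claw": 1},
  ],
)

```text
time_s: 7.32
tcp_pos: [557.7, -171.4, 198.4]
eef_rot: [-180.0, 0.1, 162.5]
ft_force: [-0.6, 0.4, -0.8]
gripper_width: 72.8
grip_force: 0.0
```

```bash
cat >> h.py <<'E'
def line(f,c=(641,-196.3)):
    "nut centre from red top, and world angle of the white line"
    W=cloud(f);H=hsv(f);z=W[...,2];r=np.hypot(W[...,0]-c[0],W[...,1]-c[1])
    red=((H[...,0]<8)|(H[...,0]>174))&(H[...,1]>150)&(z>85)&(r<26)
    wh=(H[...,1]<90)&(H[...,2]>150)&(z>85)&(r<20)
    o={"nred":int(red.sum()),"nwh":int(wh.sum())}
    if red.sum()>20:
        t=W[red|wh];zt=np.percentile(t[:,2],80);t=t[abs(t[:,2]-zt)<4];o["circ"]=cv2.minEnclosingCircle(t[:,:2].astype(np.float32));o["ztop"]=float(np.median(t[:,2]))
    if wh.sum()>3:
        d=W[wh][:,:2].mean(0)-c;o["ang"]=float(np.degrees(np.arctan2(d[1],d[0])));o["wc"]=d.round(1)
    return o
E
python3 - <<'E'
from h import *
st();print(to_tool([641,-196.3,81]))
f=wrist();save(f,"w3.png");print(line(f));W=cloud(f);H=hsv(f);z=W[...,2]
sal=(((H[...,0]<10)|(H[...,0]>172)))&(H[...,1]>90)&(H[...,1]<165)&(abs(z-40)<4)&(np.hypot(W[...,0]-600,W[...,1]+185)<170)
print("salmon",sal.sum(),cv2.minAreaRect(W[sal][:,:2].astype(np.float32)))
print(line(viewer.grab_frame("scene")));print(line(viewer.grab_frame("side")))
E
```

```text
7.32 [-10.4  23.5  27.6 106.5 -13.4  53.   95.8] [ 557.7 -171.4  198.4] [-1.7997e+02  1.2000e-01  1.6247e+02] F [-0.6  0.4 -0.8] M [ 0.    0.02 -0.  ] w 72.8 0.0
(array([-86.7,   1.4, 117.5]), array([-0.3469,  0.0056,  0.4702]))
{'nred': 1180, 'nwh': 78, 'circ': ((637.8287353515625, -198.2026824951172), 20.664731979370117), 'ztop': 95.40769699663046, 'ang': 147.28742592613474, 'wc': array([-8.8,  5.7])}
salmon 2313 ((581.558837890625, -179.43064880371094), (29.816110610961914, 100.46178436279297), 72.24436950683594)
{'nred': 157, 'nwh': 9, 'circ': ((640.3289184570312, -195.97323608398438), 20.06547737121582), 'ztop': 96.35697674761333, 'ang': 143.47090704608067, 'wc': array([-8.6,  6.3])}
{'nred': 155, 'nwh': 7, 'circ': ((639.707763671875, -199.48825073242188), 20.684364318847656), 'ztop': 97.76705689573524, 'ang': 135.19265497951557, 'wc': array([-7.6,  7.5])}
```

View pics/w3.png

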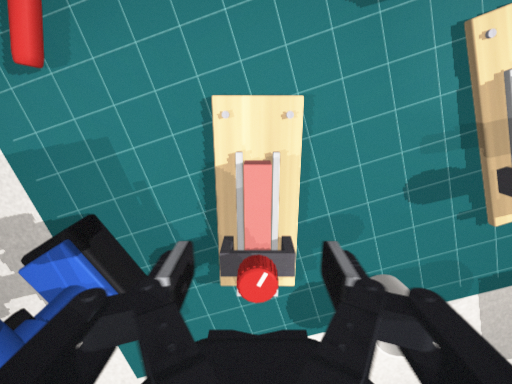

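The wrist view shows the batten ending at row 162 and continuing under the bridge. The nut is at (257,280) with its line pointing up-right, about 38° clockwise from the clamp's -x, so the turn is ~0.66 rad and ~191° remains to the stop. The fingers straddle it.

>>> step_arm(
  targets=[
    {"x": -0.1145, "y": 0.001, "z": 0, "rx": 0, "ry": 0, "rz": 0, "claw": 1},
    {"x": -0.1145, "y": 0, "z": 0, "rx": 0, "ry": 0, "rz": 0, "claw": 1},
    {"x": -0.114, "y": 0, "z": 0, "rx": 0, "ry": 0, "rz": 0, "claw": 1},
    {"x": 0, "y": 0, "z": 0, "rx": 0, "ry": 0, "rz": 0, "claw": 1},
    {"x": 0, "y": 0, "z": 0.12, "rx": 0, "ry": 0, "rz": 0, "claw": 1},
    {"x": 0, "y": 0, "z": 0.12, "rx": 0, "ry": 0, "rz": 0, "claw": 1},
    {"x": 0, "y": 0, "z": 0.12, "rx": 0, "ry": 0, "rz": 0, "claw": 1},
    {"x": 0, "y": 0, "z": 0.08, "rx": 0, "ry": 0, "rz": 0, "claw": 1},
    {"x": 0, "y": 0, "z": 0.03, "rx": 0, "ry": 0, "rz": 0, "claw": 1},
    {"x": 0, "y": 0, "z": 0, "rx": 0, "ry": 0, "rz": 0, "claw": 1},
    {"x": 0, "y": 0, "z": 0, "rx": 0, "ry": 0, "rz": 0, "claw": 1},
  ],
)

```text
time_s: 8.38
tcp_pos: [638.2, -196.9, 81.5]
eef_rot: [-180.0, 0.0, 162.4]
ft_force: [-0.1, -0.6, 0.4]
gripper_width: 85.2
grip_force: 0.0
```

```bash
python3 - <<'E'
from h import *
st();print(to_tool([639.7,-197,81]))
E
```

```text
8.38 [ -4.3  39.2  23.2  98.5 -20.1  46.5 100.7] [ 638.2 -196.9   81.5] [-1.7999e+02  2.0000e-02  1.6244e+02] F [-0.1 -0.6  0.4] M [-0.03 -0.03  0.01] w 85.2 0.0
(array([-1.5,  0.3,  0.5]), array([-0.006 ,  0.0013,  0.0022]))
```

>>> step_arm(
  targets=[
    {"x": 0, "y": 0, "z": 0, "rx": 0, "ry": 0, "rz": 0, "claw": 0.1},
    {"x": 0, "y": 0, "z": 0, "rx": 0, "ry": 0, "rz": 0, "claw": -0.1},
    {"x": 0, "y": 0, "z": 0, "rx": 0, "ry": 0, "rz": 0, "claw": -0.2},
    {"x": 0, "y": 0, "z": 0, "rx": 0, "ry": 0, "rz": 0, "claw": -0.4},
    {"x": 0, "y": 0, "z": 0, "rx": 0, "ry": 0, "rz": 0, "claw": -1},
    {"x": 0, "y": 0, "z": 0, "rx": 0, "ry": 0, "rz": 0, "claw": -1},
  ],
  grip_force=50,
)

```text
time_s: 8.88
tcp_pos: [638.7, -197.2, 82.2]
eef_rot: [180.0, 0.1, 162.4]
ft_force: [-1.9, 0.7, 5.6]
gripper_width: 38.5
grip_force: 49.6
```

```bash
python3 - <<'E'
from h import *
st()
E
```

```text
8.88 [ -4.3  39.2  23.2  98.4 -20.1  46.5 100.7] [ 638.7 -197.2   82.2] [1.8000e+02 9.0000e-02 1.6244e+02] F [-1.9  0.7  5.6] M [-0.03  0.36  0.06] w 38.5 49.56276724697091
```

>>> step_arm(
  targets=[
    {"x": 0, "y": 0, "z": 0, "rx": 0, "ry": 0, "rz": 0.05, "claw": -1},
    {"x": 0, "y": 0, "z": 0.0005, "rx": 0, "ry": 0, "rz": 0.05, "claw": -1},
    {"x": 0, "y": 0, "z": 0.0005, "rx": 0, "ry": 0, "rz": 0.05, "claw": -1},
    {"x": 0, "y": 0, "z": 0.0005, "rx": 0, "ry": 0, "rz": 0.05, "claw": -1},
    {"x": 0, "y": 0, "z": 0.0005, "rx": 0, "ry": 0, "rz": 0.05, "claw": -1},
    {"x": 0, "y": 0, "z": 0.0005, "rx": 0, "ry": 0, "rz": 0.05, "claw": -1},
    {"x": 0, "y": 0, "z": 0, "rx": 0, "ry": 0, "rz": 0, "claw": -1},
  ],
)

```text
time_s: 9.47
tcp_pos: [639.2, -196.4, 81.7]
eef_rot: [179.9, 0.1, 135.2]
ft_force: [-1.1, 1.1, 7.8]
gripper_width: 38.7
grip_force: 50.1
```

```bash
python3 - <<'E'
from h import *
st()
f=wrist();print(line(f,(640,-197)));W=cloud(f);H=hsv(f)
cv2.imwrite("pics/w4.png",cv2.resize(f["frame"][200:384,150:370,::-1],None,fx=3,fy=3,interpolation=cv2.INTER_CUBIC))
print(line(viewer.grab_frame("scene"),(640.3,-196)),line(viewer.grab_frame("side"),(639.7,-199.5)))
E
```

```text
9.47 [ -8.9  40.8  30.2  98.7 -26.5  47.6  78.6] [ 639.2 -196.4   81.7] [1.7992e+02 7.0000e-02 1.3525e+02] F [-1.1  1.1  7.8] M [ 0.27  0.28 -0.07] w 38.7 50.12372522964142
{'nred': 4947, 'nwh': 289, 'circ': ((638.2144775390625, -197.29074096679688), 20.79509735107422), 'ztop': 95.00603085509076, 'ang': 115.68072351929452, 'wc': array([-4.1,  8.6])}
{'nred': 85, 'nwh': 114, 'circ': ((641.704345703125, -183.15533447265625), 6.689258575439453), 'ztop': 448.7685006623305, 'ang': 26.219217093222984, 'wc': array([4.8, 2.4])} {'nred': 90, 'nwh': 1, 'circ': ((644.6959228515625, -201.08062744140625), 19.703886032104492), 'ztop': 97.42725255713846}
```

View pics/w4.png

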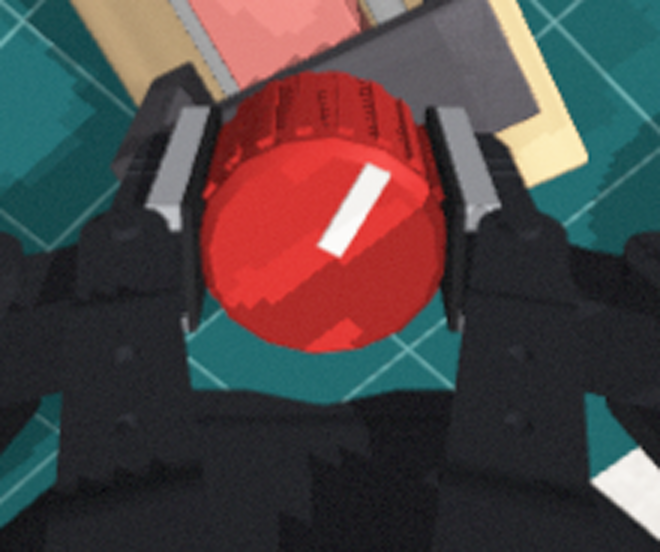

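The wrist view shows the nut firmly gripped by both pads, with the line visible (crop 320,250 → 380,175).

>>> step_arm(
  targets=[
    {"x": 0, "y": 0, "z": 0.0004, "rx": 0, "ry": 0, "rz": 0.0667, "claw": -1},
    {"x": 0, "y": 0, "z": 0.0004, "rx": 0, "ry": 0, "rz": 0.0667, "claw": -1},
    {"x": 0, "y": 0, "z": 0.0004, "rx": 0, "ry": 0, "rz": 0.0667, "claw": -1},
    {"x": 0, "y": 0, "z": 0.0004, "rx": 0, "ry": 0, "rz": 0.0667, "claw": -1},
    {"x": 0, "y": 0, "z": 0.0004, "rx": 0, "ry": 0, "rz": 0.0667, "claw": -1},
    {"x": 0, "y": 0, "z": 0.0004, "rx": 0, "ry": 0, "rz": 0.0667, "claw": -1},
    {"x": 0, "y": 0, "z": 0.0004, "rx": 0, "ry": 0, "rz": 0.0667, "claw": -1},
    {"x": 0, "y": 0, "z": 0.0004, "rx": 0, "ry": 0, "rz": 0.0667, "claw": -1},
    {"x": 0, "y": 0, "z": 0.0004, "rx": 0, "ry": 0, "rz": 0.0667, "claw": -1},
    {"x": 0, "y": 0, "z": 0.0004, "rx": 0, "ry": 0, "rz": 0.0667, "claw": -1},
    {"x": 0, "y": 0, "z": 0, "rx": 0, "ry": 0, "rz": 0, "claw": -1},
  ],
)

```text
time_s: 10.53
tcp_pos: [640.9, -195.9, 80.7]
eef_rot: [179.7, -0.1, 75.3]
ft_force: [3.9, 2.2, 5.9]
gripper_width: 38.4
grip_force: 50.2
```

```bash
cat >> h.py <<'E'
def wline():
    "world angle and tool-relative angle of the white line, by a line fit in the wrist picture"
    s=read_state();f=wrist();W=cloud(f);H=hsv(f);o=line(f,(639.5,-197))
    c=o["circ"][0];z=W[...,2];r=np.hypot(W[...,0]-c[0],W[...,1]-c[1])
    wh=((H[...,1]<90)&(H[...,2]>150)&(abs(z-o["ztop"])<5)&(r<20)).astype(np.uint8)
    n,l,b,_=cv2.connectedComponentsWithStats(wh);wh=l==1+np.argmax(b[1:,4])
    w=W[wh][:,:2];d=cv2.fitLine(w.astype(np.float32),cv2.DIST_L2,0,.01,.01).ravel()[:2]
    d*=np.sign(d@(w.mean(0)-c));a=np.degrees(np.arctan2(d[1],d[0]));yaw=s["eef_rot"][2]
    print("line",round(a,1),"minus yaw",round((a-yaw+180)%360-180,1),"n",wh.sum(),"turn est",round(np.radians((162.5-a)%360),3),"nut",np.round(c,1),round(o["ztop"],1))
E
python3 - <<'E'
from h import *
st();wline()
E
```

```text
10.53 [-17.9  46.1  45.   99.3 -40.5  51.9  29.7] [ 640.9 -195.9   80.7] [ 1.7974e+02 -5.0000e-02  7.5250e+01] F [3.9 2.2 5.9] M [ 0.36 -0.63 -0.08] w 38.4 50.22224002867006
line 48.4 minus yaw -26.9 n 295 turn est 1.992 nut [ 639.  -197.3] 94.0
```

>>> step_arm(
  targets=[
    {"x": 0, "y": 0, "z": 0.0004, "rx": 0, "ry": 0, "rz": 0.0667, "claw": -1},
    {"x": 0, "y": 0, "z": 0.0004, "rx": 0, "ry": 0, "rz": 0.0667, "claw": -1},
    {"x": 0, "y": 0, "z": 0.0004, "rx": 0, "ry": 0, "rz": 0.0667, "claw": -1},
    {"x": 0, "y": 0, "z": 0.0004, "rx": 0, "ry": 0, "rz": 0.0667, "claw": -1},
    {"x": 0, "y": 0, "z": 0.0004, "rx": 0, "ry": 0, "rz": 0.0667, "claw": -1},
    {"x": 0, "y": 0, "z": 0.0004, "rx": 0, "ry": 0, "rz": 0.0667, "claw": -1},
    {"x": 0, "y": 0, "z": 0.0004, "rx": 0, "ry": 0, "rz": 0.0667, "claw": -1},
    {"x": 0, "y": 0, "z": 0.0004, "rx": 0, "ry": 0, "rz": 0.0667, "claw": -1},
    {"x": 0, "y": 0, "z": 0.0004, "rx": 0, "ry": 0, "rz": 0.0667, "claw": -1},
    {"x": 0, "y": 0, "z": 0.0004, "rx": 0, "ry": 0, "rz": 0.0667, "claw": -1},
    {"x": 0, "y": 0, "z": 0, "rx": 0, "ry": 0, "rz": 0, "claw": -1},
  ],
)

```text
time_s: 11.5
tcp_pos: [642.2, -197.2, 79.8]
eef_rot: [179.7, -0.4, 15.2]
ft_force: [9.1, -3.7, 1.2]
gripper_width: 38.8
grip_force: 50.5
```

```bash
python3 - <<'E'
from h import *
st();wline()
E
```

```text
11.5 [-24.4  53.4  58.3  99.6 -53.1  58.6 -20.8] [ 642.2 -197.2   79.8] [179.71  -0.35  15.25] F [ 9.1 -3.7  1.2] M [-0.34 -1.73 -0.  ] w 38.8 50.454759617568925
line -11.8 minus yaw -27.1 n 299 turn est 3.042 nut [ 639.8 -197.9] 93.1
```

>>> step_arm(
  targets=[
    {"x": 0.005, "y": 0.0015, "z": 0, "rx": 0, "ry": 0, "rz": 0, "claw": -1},
    {"x": 0.004, "y": 0.0015, "z": 0.0004, "rx": 0, "ry": 0, "rz": 0.0667, "claw": -1},
    {"x": 0, "y": 0, "z": 0.0004, "rx": 0, "ry": 0, "rz": 0.0667, "claw": -1},
    {"x": 0, "y": 0, "z": 0.0004, "rx": 0, "ry": 0, "rz": 0.0667, "claw": -1},
    {"x": 0, "y": 0, "z": 0.0004, "rx": 0, "ry": 0, "rz": 0.0667, "claw": -1},
    {"x": 0, "y": 0, "z": 0.0004, "rx": 0, "ry": 0, "rz": 0.0667, "claw": -1},
    {"x": 0, "y": 0, "z": 0.0004, "rx": 0, "ry": 0, "rz": 0.0667, "claw": -1},
    {"x": 0, "y": 0, "z": 0.0004, "rx": 0, "ry": 0, "rz": 0.0667, "claw": -1},
    {"x": 0, "y": 0, "z": 0, "rx": 0, "ry": 0, "rz": 0, "claw": -1},
  ],
)

```text
time_s: 12.3
tcp_pos: [642.3, -198.6, 79.1]
eef_rot: [179.9, -0.3, -26.9]
ft_force: [3.0, -3.3, 3.8]
gripper_width: 38.5
grip_force: 51.0
```

```bash
python3 - <<'E'
from h import *
st();wline()
E
```

```text
12.3 [-27.3  59.1  66.1  99.6 -60.4  64.3 -58.1] [ 642.3 -198.6   79.1] [179.9   -0.3  -26.89] F [ 3.  -3.3  3.8] M [-0.67 -0.67 -0.04] w 38.5 50.988251133821905
line -54.4 minus yaw -27.5 n 296 turn est 3.786 nut [ 640.1 -198.3] 92.5
```

Near the stop: small steps, watching the moment and yaw.

>>> step_arm(
  targets=[
    {"x": 0, "y": 0, "z": 0.0003, "rx": 0, "ry": 0, "rz": 0.0444, "claw": -1},
    {"x": 0, "y": 0, "z": 0.0003, "rx": 0, "ry": 0, "rz": 0.0444, "claw": -1},
    {"x": 0, "y": 0, "z": 0, "rx": 0, "ry": 0, "rz": 0, "claw": -1},
  ],
)

```text
time_s: 12.6
tcp_pos: [642.1, -198.8, 78.9]
eef_rot: [179.9, -0.3, -34.8]
ft_force: [2.8, -4.2, 4.0]
gripper_width: 38.4
grip_force: 50.9
```

```bash
python3 - <<'E'
from h import *
st()
E
```

```text
12.6 [-27.7  60.2  67.3  99.6 -61.6  65.3 -65.2] [ 642.1 -198.8   78.9] [179.94  -0.31 -34.77] F [ 2.8 -4.2  4. ] M [-0.9  -0.68 -0.09] w 38.4 50.9455794445239
```

>>> step_arm(
  targets=[
    {"x": 0, "y": 0, "z": 0.0003, "rx": 0, "ry": 0, "rz": 0.0222, "claw": -1},
    {"x": 0, "y": 0, "z": 0.0003, "rx": 0, "ry": 0, "rz": 0.0222, "claw": -1},
    {"x": 0, "y": 0, "z": 0, "rx": 0, "ry": 0, "rz": 0, "claw": -1},
  ],
)

```text
time_s: 12.85
tcp_pos: [642.0, -198.9, 78.9]
eef_rot: [180.0, -0.3, -38.7]
ft_force: [3.5, -4.9, 3.6]
gripper_width: 38.4
grip_force: 50.9
```

```bash
python3 - <<'E'
from h import *
st();wline()
E
```

```text
12.85 [-27.9  60.7  68.   99.6 -62.1  65.8 -68.7] [ 642.  -198.9   78.9] [179.96  -0.32 -38.67] F [ 3.5 -4.9  3.6] M [-0.99 -0.71 -0.05] w 38.4 50.928669398417696
line -65.9 minus yaw -27.2 n 296 turn est 3.986 nut [ 639.5 -198.8] 92.3
```

>>> step_arm(
  targets=[
    {"x": 0, "y": 0, "z": 0, "rx": 0, "ry": 0, "rz": 0.0222, "claw": -1},
    {"x": 0, "y": 0, "z": 0, "rx": 0, "ry": 0, "rz": 0, "claw": -1},
  ],
)

```text
time_s: 13.07
tcp_pos: [642.0, -198.9, 78.9]
eef_rot: [179.9, -0.3, -40.6]
ft_force: [2.7, -5.6, 4.1]
gripper_width: 38.6
grip_force: 51.1
```

```bash
python3 - <<'E'
from h import *
st();wline()
E
```

```text
13.07 [-27.9  60.9  68.3  99.6 -62.4  66.1 -70.5] [ 642.  -198.9   78.9] [179.94  -0.31 -40.59] F [ 2.7 -5.6  4.1] M [-1.07 -0.65  0.52] w 38.6 51.118981124600396
line -67.2 minus yaw -26.6 n 292 turn est 4.009 nut [ 639.5 -198.9] 92.3
```

>>> step_arm(
  targets=[
    {"x": 0, "y": 0, "z": 0, "rx": 0, "ry": 0, "rz": 0.0222, "claw": -1},
    {"x": 0, "y": 0, "z": 0, "rx": 0, "ry": 0, "rz": 0, "claw": -1},
  ],
)

```text
time_s: 13.28
tcp_pos: [642.0, -198.9, 78.9]
eef_rot: [179.9, -0.3, -42.5]
ft_force: [2.3, -6.4, 4.0]
gripper_width: 38.8
grip_force: 51.4
```

```bash
python3 - <<'E'
from h import *
st();wline()
E
```

```text
13.28 [-28.   61.2  68.6  99.6 -62.6  66.3 -72.2] [ 642.  -198.9   78.9] [179.91  -0.31 -42.47] F [ 2.3 -6.4  4. ] M [-1.2  -0.5   1.38] w 38.8 51.41013970482163
line -67.7 minus yaw -25.2 n 292 turn est 4.018 nut [ 639.5 -198.8] 92.2
```

The moment rose to 1.4 Nm while the line stayed at -67.5°, so the nut has bottomed. Now back off.

>>> step_arm(
  targets=[
    {"x": 0, "y": 0, "z": 0, "rx": 0, "ry": 0, "rz": -0.03, "claw": -1},
    {"x": 0, "y": 0, "z": -0.0004, "rx": 0, "ry": 0, "rz": -0.0667, "claw": -1},
    {"x": 0, "y": 0, "z": -0.0004, "rx": 0, "ry": 0, "rz": -0.0667, "claw": -1},
    {"x": 0, "y": 0, "z": -0.0004, "rx": 0, "ry": 0, "rz": -0.0667, "claw": -1},
    {"x": 0, "y": 0, "z": -0.0004, "rx": 0, "ry": 0, "rz": -0.0667, "claw": -1},
    {"x": 0, "y": 0, "z": -0.0004, "rx": 0, "ry": 0, "rz": -0.0667, "claw": -1},
    {"x": 0, "y": 0, "z": -0.0004, "rx": 0, "ry": 0, "rz": -0.0667, "claw": -1},
    {"x": 0, "y": 0, "z": -0.0004, "rx": 0, "ry": 0, "rz": -0.0667, "claw": -1},
    {"x": 0, "y": 0, "z": -0.0004, "rx": 0, "ry": 0, "rz": -0.0667, "claw": -1},
    {"x": 0, "y": 0, "z": -0.0004, "rx": 0, "ry": 0, "rz": -0.0667, "claw": -1},
    {"x": 0, "y": 0, "z": -0.0004, "rx": 0, "ry": 0, "rz": -0.0667, "claw": -1},
    {"x": 0, "y": 0, "z": -0.0004, "rx": 0, "ry": 0, "rz": -0.0667, "claw": -1},
    {"x": 0, "y": 0, "z": -0.0004, "rx": 0, "ry": 0, "rz": -0.0667, "claw": -1},
    {"x": 0, "y": 0, "z": -0.0004, "rx": 0, "ry": 0, "rz": -0.0667, "claw": -1},
    {"x": 0, "y": 0, "z": -0.0004, "rx": 0, "ry": 0, "rz": -0.0667, "claw": -1},
    {"x": 0, "y": 0, "z": 0, "rx": 0, "ry": 0, "rz": 0, "claw": -1},
    {"x": 0, "y": 0, "z": 0, "rx": 0, "ry": 0, "rz": 0, "claw": -1},
  ],
)

```text
time_s: 14.75
tcp_pos: [641.9, -196.4, 80.2]
eef_rot: [179.9, -0.2, 44.3]
ft_force: [0.5, 1.6, 8.7]
gripper_width: 38.6
grip_force: 51.2
```

```bash
python3 - <<'E'
from h import *
st();wline();wline()
E
```

```text
14.75 [-21.6  49.9  52.4  99.3 -47.5  55.6   4.1] [ 641.9 -196.4   80.2] [ 1.7993e+02 -1.7000e-01  4.4280e+01] F [0.5 1.6 8.7] M [ 0.28 -0.07  0.05] w 38.6 51.183382300660014
line 17.1 minus yaw -27.2 n 296 turn est 2.538 nut [ 639.6 -197.3] 93.5
line 16.9 minus yaw -27.3 n 294 turn est 2.54 nut [ 639.6 -197.4] 93.5
```

>>> step_arm(
  targets=[
    {"x": 0, "y": 0, "z": -0.0004, "rx": 0, "ry": 0, "rz": -0.033, "claw": -1},
    {"x": 0, "y": 0, "z": 0, "rx": 0, "ry": 0, "rz": -0.032, "claw": -1},
    {"x": 0, "y": 0, "z": 0, "rx": 0, "ry": 0, "rz": 0, "claw": -1},
    {"x": 0, "y": 0, "z": 0, "rx": 0, "ry": 0, "rz": 0, "claw": -1},
    {"x": 0, "y": 0, "z": 0, "rx": 0, "ry": 0, "rz": 0, "claw": -1},
  ],
)

```text
time_s: 15.27
tcp_pos: [641.8, -196.3, 80.3]
eef_rot: [179.9, -0.1, 50.1]
ft_force: [0.6, 1.5, 9.6]
gripper_width: 38.7
grip_force: 51.4
```

```bash
python3 - <<'E'
from h import *
st();wline();wline()
f=wrist();W=cloud(f);H=hsv(f);z=W[...,2]
sal=(((H[...,0]<10)|(H[...,0]>172)))&(H[...,1]>90)&(H[...,1]<165)&(abs(z-40)<4)
w=W[sal];d=(w[:,:2]-[583.7,-178.7])@[.9537,-.3007];print("wrist batten local x",sal.sum(),np.percentile(d,[1,99]))
f=viewer.grab_frame("scene");W=cloud(f);H=hsv(f);z=W[...,2]
sal=(((H[...,0]<10)|(H[...,0]>172)))&(H[...,1]>90)&(H[...,1]<165)&(abs(z-40)<4)&(np.hypot(W[...,0]-600,W[...,1]+185)<150)
w=W[sal];d=(w[:,:2]-[583.7,-178.7])@[.9537,-.3007];print("scene batten local x",sal.sum(),np.percentile(d,[1,99]))
cv2.imwrite("pics/s5.png",cv2.resize(f["frame"][160:300,130:270,::-1],None,fx=4,fy=4,interpolation=cv2.INTER_CUBIC))
f=viewer.grab_frame("side");cv2.imwrite("pics/s6.png",cv2.resize(f["frame"][160:340,130:460,::-1],None,fx=2.4,fy=2.4,interpolation=cv2.INTER_CUBIC))
E
```

```text
15.27 [-21.   49.3  51.2  99.2 -46.3  55.    9. ] [ 641.8 -196.3   80.3] [ 1.7993e+02 -1.4000e-01  5.0120e+01] F [0.6 1.5 9.6] M [0.38 0.05 0.01] w 38.7 51.356247580843046
line 23.1 minus yaw -27.0 n 295 turn est 2.433 nut [ 639.8 -197.6] 93.6
line 22.9 minus yaw -27.2 n 294 turn est 2.437 nut [ 639.4 -197.4] 93.6
wrist batten local x 4153 [-48.9807238   97.90392751]
scene batten local x 98 [-13.92391825  95.31305411]
```

View pics/s5.png

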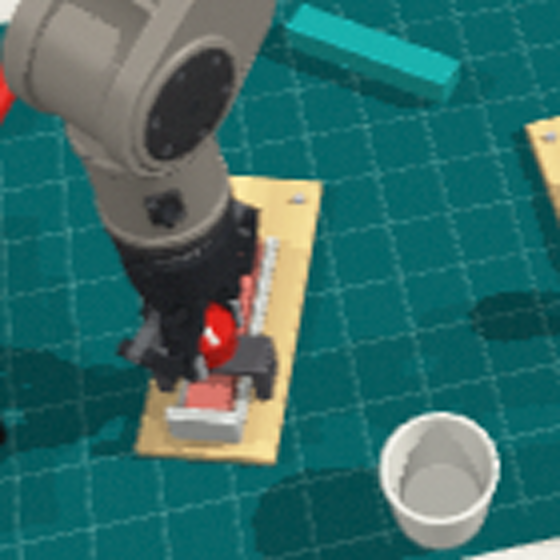

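The picture shows the batten against the stop (crop 208,393) and the nut still gripped. The line is at 23°, a quarter turn back from the stop (turn ≈ 2.43).

```bash
python3 -c "
from h import *
print(order.hand_in())"
```

```text
the job is handed in; nothing more can be done
None
```

The job is handed in: the batten is home against the end stop, and the red nut was bottomed and then backed off a quarter turn (about 2.43 rad by the wrist camera), still gripped; no verdict was returned.

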